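Open the orange stick box over its catch bumps

TASK

Two white boxes of lollipop sticks stand among the moulds. Open the one with the orange lid: it has an upright grip; lift it so that it clears the two catch bumps, slide it back as far as it goes to uncover the front of the box, let it down and let go. Leave the blue lid shut.

Things in the scene. Friction and masses are not known exactly. Their poses are not given: they have to be found in the camera images.
- orange_handle (a point): Grip of the orange lid: a fin 16 mm thick (x), 64 long (y), 40 high, amid a 112 x 112 x 8 orange plate. The point is mid-fin, 14 below its top, 26 above the plate; 120 above the table with the lid down. x: level, the way the lid opens (away from the robot, within 20 degrees of straight ahead); z up. White box: 240 long, 144 wide, 75 high, fixed, mouth at the robot's end.
- orange_travel (a joint): How far the orange lid has slid along its x, m: 0 to 0.004 at the start (shut), 0.100 at the rear stop (open); takes about 2 N. Two teeth on the lid's rear corners jam against black bumps on the box's side ledges after 2 to 6 mm unless the lid is raised; from 0.030 on the bumps are passed and the lid can come down.
- orange_lift (a joint): How high the orange lid is raised, m: 0 down, 0.022 upper stop. Above 0.009 its teeth clear the bumps (0.012 to 0.018 is comfortable). It rises level, without tilt or turn, on four 6 mm pins at 44 mm along x and 50 mm along y from the plate's middle, standing 28 mm above the lowered plate; weighs 0.15 to 0.3 kg and falls by its own weight.
- blue_handle (a point): The same point in the grip of the blue lid, on a second box alike but for the lid's colour, 0.25 to 0.4 m to one side. It is shut and must stay so.

How it is judged (in metres and radians):
On the way:
1. the orange lid is lifted clear of its bumps before it travels (value of joint orange_lift above 0.007 m and value of joint orange_travel below 0.025 m).
At the end, for the whole second after the job is handed in: the orange lid has slid back at least 85 mm of its 100 mm, is let down to within 3 mm of its lowered place, and the blue lid's grip is within 15 mm of where it was (value of joint orange_travel above 0.085 m and value of joint orange_lift below 0.003 m and distance of blue_handle from where it was at the start of the episode below 0.015 m); the robot touches nothing.
It fails at once if the blue lid is moved by 15 mm or more (distance of blue_handle from where it was at the start of the episode above 0.015 m).
It also fails if it takes over 30 s, if anything falls off the work surface, if the arm or the gripper's body presses on something with over 40 N, if the wrist force passes 120 N, or if a joint passes its speed limit or range.

ROBOT

A 6-joint arm with a two-finger parallel gripper is mounted at the origin on the work surface. World frame = base frame: x ahead of the robot, y to its left, z up, the work surface at z = 0. Lengths are in m, angles in degrees, forces in N, time in s.
With the tool pointing down it reaches from about 0.4 to 0.825 m from the base axis. Payload 7 kg.
Tool frame: the origin (TCP) lies on the front face of the gripper's body, between the roots of the fingers; the fingertips stand 66 mm ahead of it and the grasp point (between the pads) lies 47 mm ahead of it; z points along the fingers, y is the line along which they close (so a half turn about z gives the same grasp; the last joint's range is limited). The gripper opens to 88 mm and grips with 3 to 60 N. Pads are 19 mm wide; open, the fingers measure 130 mm over their backs; the gripper's body (78 mm by 193 mm) begins 47 mm behind the grasp point.
Start: joints at [-49.956, 20.546, 0.682, 0, -70.136, -16.507], TCP at [0.27, -0.619, 0.292] pointing down, gripper open.
Joint ranges: [-176.03, 176.03], [-82.01, 121.73], [-58.28, 71.71], [-173.87, 95.51], [-174.79, -0.11], [-173.66, 173.66]. Speed limits (degrees/s): [136.94, 136.94, 172.46, 180, 180, 180].

INTERFACE

Orientations are given as [roll, pitch, yaw] about the fixed x, y, z axes, in that order (R = Rz(yaw) Ry(pitch) Rx(roll)).
In Python, from plant import ctrl gives the robot as it stands.
- The arm moves only by the tool send_rows, never from a script. Its argument "deltas" is a list of rows, each a list of 2 entries, a list of its own where there are three numbers: the shift along the tool's x, y, z each as a share of 800 mm, from -1 to 1, then the turn about the tool's z as a share of 90 degrees, from -1 to 1. A call has exactly 5 rows; each row is the pose to reach, as a shift and turn from the pose commanded when the call began, along the tool's axes at that moment; what a row does not reach only later rows make up. A row lasts 1/12 s, in which the tool goes at most 41.7 mm and 7.16 degrees, less where a joint would pass 70% of its speed; a pose out of reach is approached as far as the arm can. A call with a number of a shift or a turn outside -1 to 1 is refused whole. A call with a gripper value outside its range is refused whole. "gripper" is the opening, from 0 (shut) to 1 (fully open), set as the call begins (left out, the last holds). The fingers move at their own pace and stop on an object; the grip force is fixed at half the most. Time passes only in rows, so rows that repeat a pose let the fingers close, or fill a call up. It gives the time, the measured TCP pose, the force, the opening and the grip force at its end, in the units of the state.
- ctrl.get_obs(): the state, without advancing time (a new reading comes with each control period).
- ctrl.snapshot(name): name is "scene" or "top" or "wrist"; returns a dict with "color" (400x640x3 uint8, red, green, blue), "vertical_fov" (degrees; the focal length in pixels is half the picture's height over the tangent of half this angle, whatever the lens; pixels are square), "cx", "cy" (the principal point, pixels), "rvec" (rotation vector, rad) and "tvec" (3), from world to camera coordinates, as OpenCV has them. Camera axes: x right, y down, z forward; pixel columns grow to the right and rows downward; lengths in m; the calibration is good to about 2 mm. A picture is of the moment at which its call begins. There is no depth.
- ctrl.close_job(): hands the job in; it is judged then, once.
Trained networks look in a picture, given as the dict that the camera call returned (one of the last four; its "shot" number tells which), for a name from the list of things; names that differ only in an ending like _2 or _b are one class to them, and where a whole thing is asked for, a point or a joint stands for the part that bears it (a point fixed in the world has none). Each returns a list of dicts, best first, with "conf" (0 to 1); they miss things now and then, are a little off and sometimes report something else, mostly with a low value. They report only what shows in the picture. A call takes as long as a camera call.
- ctrl.boxes_of(picture, thing): "xy" ([column, row] as shares, 0 to 1, of the picture: columns of its width, rows of its height, amid what is visible of it).
- ctrl.cut_out(picture, thing): "pixels" (400x640 bool, what is visible of it) and "xy" ([column, row] as shares, 0 to 1, of the picture: columns of its width, rows of its height, amid what is visible of it).
The state is a dict: "clock": time; "joint_pos": joint angles; "qvel": joint speeds; "tau": joint torques, N m; "tool_pos": TCP position; "orientation": TCP orientation; "force": force on the tool from outside, world axes, zero at the start; "moment": the same for the moment, N m; "opening": finger opening in m; "gripper_force": force on a finger pad.
Only numpy, scipy, OpenCV 4.12 (cv2) and the standard library are available. Lean on these libraries where they do the work, as an engineer would, in place of code of your own. Each camera call takes 0.05 s, during which the arm holds its last target. There are 200 camera calls.

## Working session

There is one attempt and no reset: what is moved stays moved. The work goes in short steps, Python scripts to look and compute and a tool call to move; the robot and the scene stay as the last step left them, time stands still between calls to the robot, and variables do not carry over. Pictures are saved under pics/ and viewed, at most 10 in all, crops included, and the job is handed in when it is done.

Besides the shell and the picture viewer there is one more tool, called after "Emit:" in YAML: its name, and indented under it one key for each argument. send_rows: Moves the arm, as the interface text tells. Shift numbers are shares of 800 mm and turn numbers shares of 90 degrees, none past 1 either way. Its arguments: {"type":"object","properties":{"deltas":{"type":"array","items":{"type":"array"}},"gripper":{"type":"number"}},"required":["deltas"]}

```bash
mkdir -p pics
cat > h.py <<'E'
import numpy as np, cv2
from plant import ctrl
def cam(s):
    f=200/np.tan(np.radians(s["vertical_fov"])/2)
    K=np.array([[f,0,s["cx"]],[0,f,s["cy"]],[0,0,1]]);R=cv2.Rodrigues(np.array(s["rvec"],float))[0]
    return K,R,np.array(s["tvec"],float).ravel()
def onplane(s,uv,z):
    K,R,t=cam(s);uv=np.atleast_2d(uv);d=(R.T@np.linalg.inv(K)@np.c_[uv,np.ones(len(uv))].T).T
    c=-R.T@t;return c+d*((z-c[2])/d[:,2])[:,None]
def proj(s,p):
    K,R,t=cam(s);q=(K@(R@np.atleast_2d(p).T+t[:,None])).T;return q[:,:2]/q[:,2:]
def save(s,n): cv2.imwrite(f"pics/{n}.png",s["color"][:,:,::-1])
E
python3 - <<'E'
from h import *
o=ctrl.get_obs();print(o)
for n in("top","scene"):
    s=ctrl.snapshot(n);save(s,n+"1");print(n,s["vertical_fov"],-cam(s)[1].T@cam(s)[2])
    for t in("orange_handle","blue_handle"):
        for d in ctrl.cut_out(s,t)[:2]:
            uv=np.array(d["xy"])*[640,400];print(t,d["conf"],uv,d["pixels"].sum(),onplane(s,uv,.12))
E
```

```text
{'clock': 0.0, 'joint_pos': array([-4.99537065e+01,  2.05903859e+01,  6.33877554e-01, -1.98381714e-02,
       -7.01357397e+01, -1.65100187e+01]), 'qvel': array([ 0.01548328,  0.0181981 ,  0.05224874, -0.04075428,  0.00403993,
       -0.06340308]), 'tau': array([-2.79102887e-04, -5.82721245e+01,  2.93045962e+01,  6.99710727e+00,
        6.85335224e-03, -1.41516525e-04]), 'tool_pos': array([ 0.26941155, -0.61848858,  0.29123612]), 'orientation': array([ 1.79906255e+02, -8.33752405e-03, -1.56470474e+02]), 'force': array([-0.07162375,  0.12238506, -0.13646727]), 'moment': array([-0.02199283, -0.00929721,  0.00188514]), 'gripper_force': 0.0, 'opening': 0.08778190202487429}
top 42.00755175155537 [0.3658809  0.00823415 0.92278787]
orange_handle 0.71 [419.328 212.68 ] 4680 [[ 0.50751017 -0.15310571  0.12      ]]
blue_handle 0.55 [228.928 231.4  ] 4886 [[0.47177153 0.14300456 0.12      ]]
blue_handle 0.26 [420.992 212.48 ] 4740 [[ 0.50788387 -0.15572338  0.12      ]]
scene 56.598010690059965 [ 0.94165434 -0.06473587  0.62218842]
orange_handle 0.6 [245.184 236.8  ] 3181 [[ 0.54662981 -0.15017008  0.12      ]]
blue_handle 0.67 [404.992 212.4  ] 2718 [[0.50601538 0.13524778 0.12      ]]
```

View pics/top1.png

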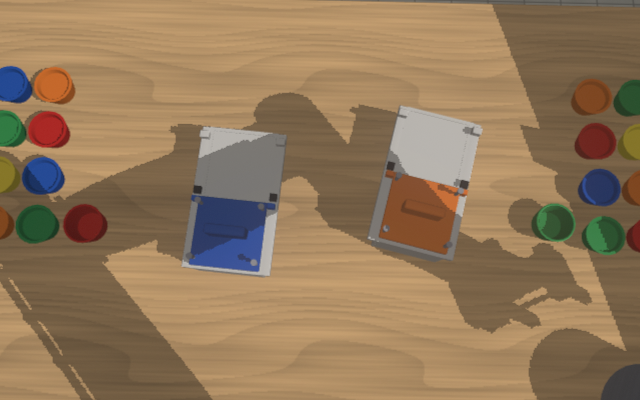

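View pics/scene1.png

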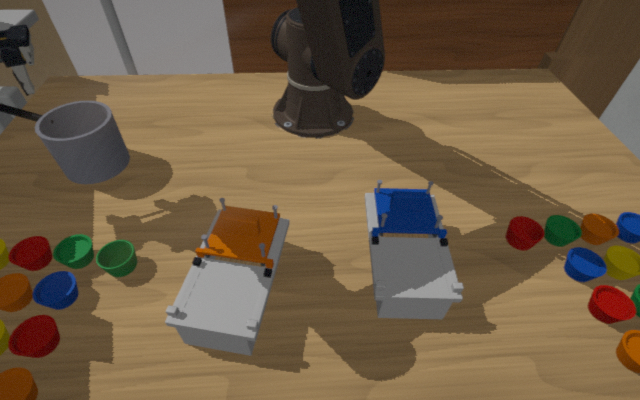

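The top view shows the orange lid centred near (423,215), with its fin at about (424,208), and the blue lid near (229,232). In the scene view the orange lid is at (240,237). Next I'll fit the plate and fin and check them with an overlay.

```bash
cat > fit.py <<'E'
from h import *
from scipy.optimize import minimize
def fit(views,x0):
    ms=[]
    for s in views:
        hsv=cv2.cvtColor(s["color"],cv2.COLOR_RGB2HSV)
        m=((hsv[...,0]<14)&(hsv[...,1]>165)&(hsv[...,2]>70)).astype(np.uint8)
        c=proj(s,[x0[0],x0[1],.1])[0];z=np.zeros_like(m);cv2.circle(z,tuple(int(v) for v in c),75,1,-1)
        ms.append(cv2.morphologyEx(m*z,cv2.MORPH_CLOSE,np.ones((3,3))))
    def sil(p,s):
        a=np.radians(p[2]);R=np.array([[np.cos(a),-np.sin(a),0],[np.sin(a),np.cos(a),0],[0,0,1]])
        im=np.zeros((400,640),np.uint8)
        for b in((.056,.056,.086-.120,.094-.120),(.008,.032,-.026,.014)):
            P=np.array([[i*b[0],j*b[1],k] for i in(-1,1) for j in(-1,1) for k in b[2:]])@R.T+[p[0],p[1],.120]
            h=cv2.convexHull((proj(s,P)*16).astype(np.int32));cv2.fillConvexPoly(im,h,1,shift=4)
        return im
    cost=lambda p:sum((sil(p,s)!=m).sum() for s,m in zip(views,ms))
    r=minimize(cost,x0,method="Nelder-Mead",options=dict(initial_simplex=np.array(x0)+np.array([[0,0,0],[.02,0,0],[0,.02,0],[0,0,12]]),xatol=1e-5))
    r=minimize(cost,r.x,method="Nelder-Mead",options=dict(initial_simplex=r.x+np.array([[0,0,0],[.004,0,0],[0,.004,0],[0,0,3]]),xatol=1e-5))
    return r.x,r.fun,[m.sum() for m in ms],ms
def draw(s,p,z=.12):
    a=np.radians(p[2]);R=np.array([[np.cos(a),-np.sin(a),0],[np.sin(a),np.cos(a),0],[0,0,1]])
    im=cv2.resize(s["color"][:,:,::-1].copy(),None,fx=4,fy=4,interpolation=cv2.INTER_CUBIC)
    for (l,w,h) in((.056,.056,-.026),(.008,.032,.014)):
        P=np.array([[l,w,h],[l,-w,h],[-l,-w,h],[-l,w,h]])@R.T+[p[0],p[1],z]
        cv2.polylines(im,[((proj(s,P)+.5)*4).astype(np.int32)],True,(255,255,0),1)
    c=((proj(s,[p[0],p[1],z])[0])*4).astype(int);return im[c[1]-200:c[1]+200,c[0]-200:c[0]+200]
E
python3 - <<'E'
from fit import *
t,s=ctrl.snapshot("top"),ctrl.snapshot("scene")
for v in([t],[s],[t,s]):
    p,f,n,ms=fit(v,[.507,-.153,-12.]);print(p,f,n)
cv2.imwrite("pics/fit1.png",np.hstack([draw(t,p),draw(s,p)]))
E
```

```text
[  0.51205861  -0.15842221 -11.77145523] 1492.0 [np.uint64(3495)]
[  0.4865739   -0.15368252 -14.22797389] 2275.0 [np.uint64(1104)]
[  0.51252906  -0.1580111  -11.95062465] 3862.0 [np.uint64(3495), np.uint64(1104)]
```

View pics/fit1.png

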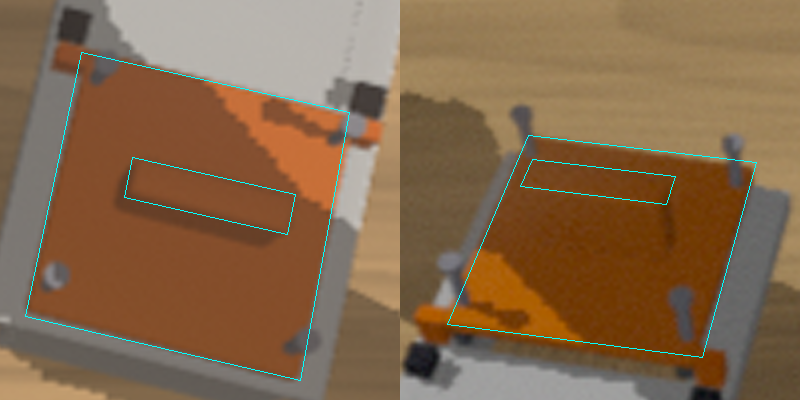

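The overlay fits the plate and fin in both views: grip at (0.5125, -0.158, 0.120), yaw -12°. So I need tool yaw -102°, moving high first.

Emit:
send_rows:
  deltas:
    - [[-0.508,0.407,-0.05],-0.605]
    - [[-0.508,0.407,-0.05],-0.605]
    - [[-0.508,0.407,-0.05],-0.605]
    - [[-0.508,0.407,-0.05],-0.605]
    - [[-0.508,0.407,-0.05],-0.605]
  gripper: 1

```text
clock: 0.82
tool_pos: [0.3667, -0.4334, 0.3083]
orientation: [-180.0, -0.0, -120.3]
force: [1.1, -1.2, -0.1]
opening: 0.0877
gripper_force: 0.0
```

```bash
cat >> h.py <<'E'
def go(p,yaw):
    o=ctrl.get_obs();a=np.radians(o["orientation"][2]);d=np.array(p)-o["tool_pos"]
    t=(o["orientation"][2]-yaw+180)%360-180
    print("shares",np.round([(np.cos(a)*d[0]+np.sin(a)*d[1])/.8,(np.sin(a)*d[0]-np.cos(a)*d[1])/.8,-d[2]/.8,t/90],4),o["tool_pos"],o["orientation"],o["force"])
E
python3 -c "
from h import *
go([.5125,-.158,.26],-102)"
```

```text
shares [-0.3892  0.0165  0.0604 -0.2037] [ 0.36665725 -0.43338761  0.30832759] [-1.79985265e+02 -4.88893554e-04 -1.20330190e+02] [ 1.10932035 -1.24467107 -0.05879624]
```

Emit:
send_rows:
  deltas:
    - [[-0.389,0.0165,0.06],-0.204]
    - [[-0.389,0.0165,0.06],-0.204]
    - [[-0.389,0.0165,0.06],-0.204]
    - [[-0.389,0.0165,0.06],-0.204]
    - [[-0.389,0.0165,0.06],-0.204]

```text
clock: 1.23
tool_pos: [0.4642, -0.2517, 0.2766]
orientation: [-179.9, 0.0, -102.3]
force: [0.9, -0.1, 0.8]
opening: 0.0875
gripper_force: 0.0
```

```bash
python3 -c "
from h import *
go([.5125,-.158,.26],-102)"
```

```text
shares [-0.1272 -0.0342  0.0207 -0.0029] [ 0.46418347 -0.2516578   0.27658539] [-1.79939741e+02  4.68460987e-03 -1.02262616e+02] [ 0.94435473 -0.11713155  0.82032189]
```

Emit:
send_rows:
  deltas:
    - [[-0.127,-0.034,0.021],0.0]
    - [[-0.127,-0.034,0.021],0.0]
    - [[-0.127,-0.034,0.021],0.0]
    - [[-0.127,-0.034,0.021],0.0]
    - [[-0.127,-0.034,0.021],0.0]

```text
clock: 1.65
tool_pos: [0.5123, -0.1589, 0.2594]
orientation: [180.0, -0.0, -102.1]
force: [-0.6, 0.2, 0.5]
opening: 0.0876
gripper_force: 0.0
```

Run:
```python
from h import *
s=ctrl.snapshot("wrist");im=s["color"][:,:,::-1].copy()
a=np.radians(-12);R=np.array([[np.cos(a),-np.sin(a),0],[np.sin(a),np.cos(a),0],[0,0,1]])
for (l,w,h) in((.056,.056,-.026),(.008,.032,.014)):
    P=np.array([[l,w,h],[l,-w,h],[-l,-w,h],[-l,w,h]])@R.T+[.5125,-.158,.12]
    cv2.polylines(im,[proj(s,P).round().astype(np.int32)],True,(255,255,0),1)
cv2.imwrite("pics/w1.png",im)
go([.5125,-.158,.167],-102)
```

```text
shares [-0.0023 -0.0002  0.1157 -0.0023] [ 0.51194488 -0.15974758  0.25956704] [ 1.79984654e+02 -1.12548932e-02 -1.02210347e+02] [-0.26192619 -0.74529242  0.15869701]
```

View pics/w1.png

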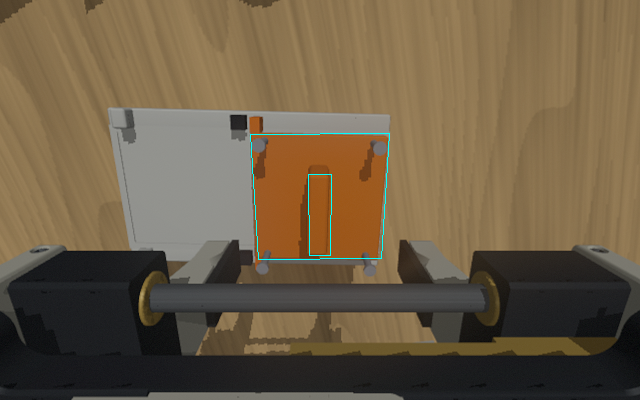

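The wrist view shows the overlay on the lid (about (255–388, 133–258)) and the fin at (320,215) midway between the fingers, so I descend.

Emit:
send_rows:
  deltas:
    - [[-0.001,0.0,0.03],0.0]
    - [[-0.001,0.0,0.06],0.0]
    - [[-0.001,0.0,0.085],0.0]
    - [[-0.001,0.0,0.105],0.0]
    - [[-0.001,0.0,0.114],0.0]

```text
clock: 2.12
tool_pos: [0.5105, -0.1605, 0.1665]
orientation: [179.8, -0.0, -102.4]
force: [0.4, -0.5, -0.8]
opening: 0.0872
gripper_force: 0.0
```

Emit:
send_rows:
  deltas:
    - [[0.0,0.0,0.0],0.0]
    - [[0.0,0.0,0.0],0.0]
    - [[0.0,0.0,0.0],0.0]
    - [[0.0,0.0,0.0],0.0]
    - [[0.0,0.0,0.0],0.0]
  gripper: 0

```text
clock: 2.53
tool_pos: [0.5125, -0.1594, 0.1694]
orientation: [-179.9, 0.0, -102.3]
force: [-0.6, -0.3, 0.2]
opening: 0.0596
gripper_force: 0.0
```

Emit:
send_rows:
  deltas:
    - [[0.0,0.0,0.0],0.0]
    - [[0.0,0.0,0.0],0.0]
    - [[0.0,0.0,0.0],0.0]
    - [[0.0,0.0,0.0],0.0]
    - [[0.0,0.0,0.0],0.0]

```text
clock: 2.95
tool_pos: [0.5121, -0.1593, 0.1684]
orientation: [180.0, 0.0, -102.3]
force: [-0.2, 0.9, 0.2]
opening: 0.0266
gripper_force: 0.0
```

Emit:
send_rows:
  deltas:
    - [[0.0,0.0,0.0],0.0]
    - [[0.0,0.0,0.0],0.0]
    - [[0.0,0.0,0.0],0.0]
    - [[0.0,0.0,0.0],0.0]
    - [[0.0,0.0,0.0],0.0]

```text
clock: 3.37
tool_pos: [0.5128, -0.1594, 0.1686]
orientation: [-179.9, 0.0, -102.3]
force: [4.9, -2.8, -2.5]
opening: 0.0157
gripper_force: 30.0
```

Emit:
send_rows:
  deltas:
    - [[0.0,0.0,-0.004],0.0]
    - [[0.0,0.0,-0.008],0.0]
    - [[0.0,0.0,-0.012],0.0]
    - [[0.0,0.0,-0.016],0.0]
    - [[0.0,0.0,-0.019],0.0]

```text
clock: 3.78
tool_pos: [0.5128, -0.1594, 0.184]
orientation: [-179.9, 0.0, -102.3]
force: [5.1, -2.5, -2.0]
opening: 0.0159
gripper_force: 30.0
```

Run:
```python
from fit import *
s,w=ctrl.snapshot("scene"),ctrl.snapshot("wrist")
a=cv2.resize(s["color"][180:360,160:310,::-1],(400,480));b=cv2.resize(w["color"][80:280,90:410,::-1],(400,250))
cv2.imwrite("pics/l1.png",np.hstack([a,cv2.copyMakeBorder(b,0,230,0,0,cv2.BORDER_CONSTANT)]))
go([.5125,-.158,.183],-102)
```

```text
shares [-0.0017  0.0007  0.0014 -0.0033] [ 0.51278248 -0.15942782  0.18408609] [-1.79900410e+02  1.27768632e-02 -1.02298207e+02] [ 4.70095802 -2.50856128 -2.79742702]
```

View pics/l1.png

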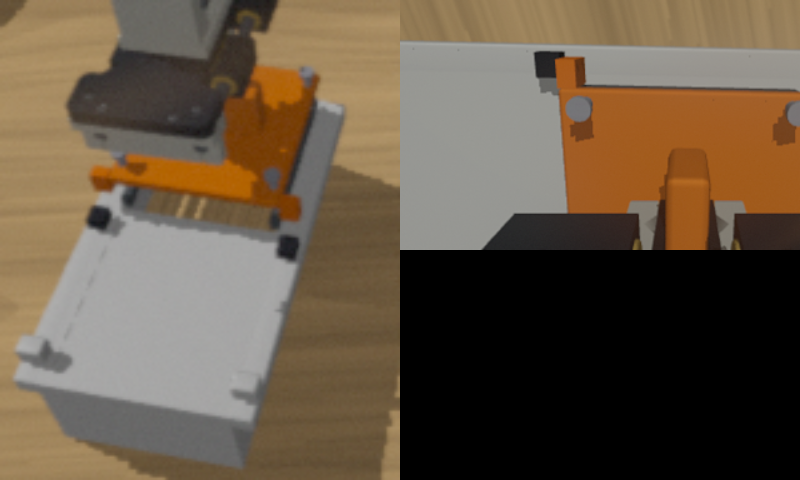

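The lid is up about 15 mm, with its teeth above the black bumps (crop (98,217) and (288,247)) and the fin gripped. Now I slide it back.

Emit:
send_rows:
  deltas:
    - [[0.0,-0.01,0.0],0.0]
    - [[0.0,-0.022,0.0],0.0]
    - [[0.0,-0.034,0.0],0.0]
    - [[0.0,-0.046,0.0],0.0]
    - [[0.0,-0.056,0.0],0.0]

```text
clock: 4.3
tool_pos: [0.5562, -0.1697, 0.1828]
orientation: [179.9, -0.1, -102.3]
force: [-3.7, -4.6, -2.2]
opening: 0.0159
gripper_force: 30.0
```

Emit:
send_rows:
  deltas:
    - [[0.0,-0.015,0.0],0.0]
    - [[0.0,-0.03,0.0],0.0]
    - [[0.0,-0.045,0.0],0.0]
    - [[0.0,-0.057,0.0],0.0]
    - [[0.0,-0.065,0.0],0.0]

```text
clock: 4.72
tool_pos: [0.6071, -0.1817, 0.1828]
orientation: [179.9, -0.1, -102.3]
force: [-3.7, -8.2, -1.6]
opening: 0.0158
gripper_force: 30.0
```

Run:
```python
from fit import *
a=np.radians(-12)
go([.5125+.099*np.cos(a),-.158+.099*np.sin(a),.1685],-102)
o=ctrl.get_obs();d=o["tool_pos"][:2]-[.5128,-.1594];print(np.hypot(*d),np.degrees(np.arctan2(d[1],d[0])),o["gripper_force"])
```

```text
shares [-0.0044 -0.0019  0.0178 -0.0036] [ 0.60712456 -0.18174267  0.18277424] [ 1.79866550e+02 -1.27794294e-01 -1.02327627e+02] [-3.73283692 -8.17093047 -1.55683359]
0.09693460542011316 -13.326052178566483 29.981966614723206
```

Emit:
send_rows:
  deltas:
    - [[-0.001,-0.001,0.0],0.0]
    - [[-0.002,-0.001,0.005],0.0]
    - [[-0.002,-0.001,0.01],0.0]
    - [[-0.002,-0.001,0.015],0.0]
    - [[-0.002,-0.001,0.019],0.0]

```text
clock: 5.13
tool_pos: [0.6079, -0.1817, 0.1681]
orientation: [179.9, -0.2, -102.3]
force: [-5.6, -14.7, 17.8]
opening: 0.0157
gripper_force: 30.0
```

Emit:
send_rows:
  deltas:
    - [[0.0,0.0,0.0],0.0]
    - [[0.0,0.0,0.0],0.0]
    - [[0.0,0.0,0.0],0.0]
    - [[0.0,0.0,0.0],0.0]
    - [[0.0,0.0,0.0],0.0]

```text
clock: 5.55
tool_pos: [0.608, -0.1817, 0.1684]
orientation: [180.0, -0.2, -102.3]
force: [-2.9, -16.5, -1.2]
opening: 0.0162
gripper_force: 30.0
```

Emit:
send_rows:
  deltas:
    - [[0.003,0.0,0.0],0.0]
    - [[0.003,0.0,0.0],0.0]
    - [[0.003,0.0,0.0],0.0]
    - [[0.003,0.0,0.0],0.0]
    - [[0.003,0.0,0.0],0.0]
  gripper: 0.8

```text
clock: 5.97
tool_pos: [0.6078, -0.1805, 0.1684]
orientation: [-180.0, 0.0, -102.3]
force: [0.8, -0.0, 0.1]
opening: 0.0438
gripper_force: 0.0
```

Emit:
send_rows:
  deltas:
    - [[0.0,0.0,0.0],0.0]
    - [[0.0,0.0,0.0],0.0]
    - [[0.0,0.0,0.0],0.0]
    - [[0.0,0.0,0.0],0.0]
    - [[0.0,0.0,0.0],0.0]

```text
clock: 6.38
tool_pos: [0.6072, -0.1809, 0.1684]
orientation: [-180.0, 0.0, -102.3]
force: [-0.2, 0.4, 0.5]
opening: 0.0693
gripper_force: 0.0
```

Released with no residual force; I raise the arm straight up and back off for a clear look.

Emit:
send_rows:
  deltas:
    - [[0.0,0.0,-0.03],0.0]
    - [[0.0,0.0,-0.07],0.0]
    - [[0.0,0.0,-0.11],0.0]
    - [[0.0,0.0,-0.14],0.0]
    - [[0.0,0.0,-0.15],0.0]

```text
clock: 6.8
tool_pos: [0.6086, -0.1813, 0.2933]
orientation: [-179.6, 0.0, -102.3]
force: [0.7, 0.2, 1.0]
opening: 0.0699
gripper_force: 0.0
```

Emit:
send_rows:
  deltas:
    - [[0.25,0.0,0.0],0.0]
    - [[0.25,0.0,0.0],0.0]
    - [[0.25,0.0,0.0],0.0]
    - [[0.25,0.0,0.0],0.0]
    - [[0.25,0.0,0.0],0.0]

```text
clock: 7.22
tool_pos: [0.5636, -0.3786, 0.288]
orientation: [180.0, -0.0, -102.3]
force: [1.4, -0.0, -0.4]
opening: 0.0702
gripper_force: 0.0
```

Run:
```python
from fit import *
t,s=ctrl.snapshot("top"),ctrl.snapshot("scene")
c=np.radians(-12.3);q=[.5125+.1*np.cos(c),-.158+.1*np.sin(c),-12.3]
p,f,n,_=fit([t],q);print(p,f,n)
d=p[:2]-[.5121,-.1584];print("moved",np.hypot(*d))
cv2.imwrite("pics/end.png",np.hstack([draw(t,q),draw(s,q)]))
for u in("orange_handle","blue_handle"):
    for e in ctrl.cut_out(t,u)[:1]:print(u,e["conf"],np.array(e["xy"])*[640,400])
go([.6,-.2,.2],-102)
```

```text
[  0.60782093  -0.18016269 -12.61441094] 593.0 [np.uint64(4184)]
moved 0.09816369263321822
orange_handle 0.7 [433.792 158.4  ]
blue_handle 0.94 [231.808 230.92 ]
shares [-0.2262  0.0036  0.1093 -0.0048] [ 0.56386646 -0.3773312   0.28744209] [ 1.79928919e+02  2.34899067e-02 -1.02435162e+02] [-0.20623734  0.17912968  0.24914158]
```

View pics/end.png

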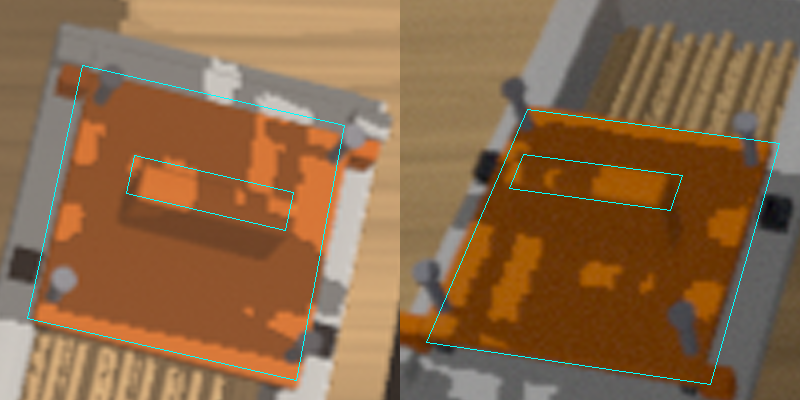

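The overlays show the lid lowered and about 98 mm back, with the sticks uncovered at the front and the blue lid unmoved at (231,231). I'm handing in.

```bash
python3 -c "
from h import *
print(ctrl.close_job())"
```

```text
the job is handed in; nothing more can be done
None
```

I lifted the orange lid clear of its bumps, slid it back about 98 mm, let it down and released it. The blue lid stayed shut and the arm is clear; I've handed the job in but got no verdict back.

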